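# Show a varnished panel under the inspection stand's hold-to-run lamp

## Robot

A 6-joint arm with a two-finger parallel gripper is mounted at the origin on the work surface. World frame = base frame: x ahead of the robot, y to its left, z up, the work surface at z = 0. Lengths are in m, angles in rad, forces in N, time in s.
With the tool pointing down it reaches from about 0.275 to 0.825 m from the base axis. Payload 5.2 kg.
Tool frame: the origin (TCP) lies at the very end of the fingers, on their centre line; the grasp point (between the pads) lies 19 mm behind it (manip.grip_depth is the distance from the TCP to the grasp point, in m); z points along the fingers, y is the line along which they close (so a half turn about z gives the same grasp; the last joint's range is limited). The gripper opens to 93 mm and grips with 3 to 60 N. Pads are 15 mm wide; open, the fingers measure 128 mm over their backs; the gripper's body (75 mm by 188 mm) begins 65 mm behind the grasp point.
Start: joints at [1.041, 0.259, 1.535, -0, 1.348, -0.203], TCP at [0.177, 0.521, 0.219] pointing down, gripper open.
Joint ranges: [-3.14, 3.14], [-0.91, 2.08], [0.19, 2.58], [-1.22, 4.36], [0.22, 2.71], [-3.12, 3.12]. Speed limits (rad/s): [2.57, 2.57, 3.14, 3.14, 3.14, 3.14].

## Interface

Orientations are given as a 3x3 rotation matrix whose columns are the frame's x, y, z axes.
In Python, from workcell import sensors, eyes, order, nets, manip gives the robot as it stands.
- The arm moves only by the tool drive_tool, never from a script. Its argument "plan" is a list of rows, each an object of numbers: "rx", "ry", "rz": the turn, a rotation vector about the tool's x, y, z scaled (see below); "x", "y", "z": the shift along the tool's x, y, z scaled (see below); "jaw": the gripper command: -1 is fully open, 1 is shut, values between are in proportion. A call has exactly 8 rows; each row is the pose to reach, as a shift and turn from the pose commanded when the call began, along the tool's axes at that moment, turning the shorter way round; what a row does not reach only later rows make up. The controller multiplies each number of a shift by 0.3 m and each number of a turn by 180 degrees. A row lasts 1/12 s, in which the tool goes at most 41.7 mm and 7.16 degrees, less where a joint would pass 70% of its speed; a pose out of reach is approached as far as the arm can. A call with a number of a shift or a turn outside -1 to 1 is refused whole. A call with a gripper value outside its range is refused whole. The fingers move at their own pace and stop on an object; the grip force is fixed at half the most. Time passes only in rows, so rows that repeat a pose let the fingers close, or fill a call up. It gives the time, the measured TCP pose, the force, the opening and the grip force at its end, in the units of the state.
- sensors.sense(): the state, without advancing time (a new reading comes with each control period).
- eyes.snapshot(name): name is "side" or "top" or "wrist"; returns a dict with "image" (420x560x3 uint8, red, green, blue), "depth" (420x560 float32, m along the optical axis (not along the pixel's ray), 0 where there is no reading), "fx", "fy", "cx", "cy" (pixels), "extrinsics" (4x4, takes a point from world to camera coordinates); the wrist camera has in their place "mount" (4x4, takes a point from camera to tool coordinates, whose origin is the TCP and whose axes are the flange's). Camera axes: x right, y down, z forward; pixel columns grow to the right and rows downward; lengths in m; the calibration is good to about 2 mm. A picture is of the moment at which its call begins: read the wrist's pose just before it.
- order.job_done(): hands the job in; it is judged then, once.
Trained networks look in a picture, given as the dict that the camera call returned (one of the last four; its "shot" number tells which), for a name from the list of things; names that differ only in an ending like _2 or _b are one class to them, and where a whole thing is asked for, a point or a joint stands for the part that bears it (a point fixed in the world has none). Each returns a list of dicts, best first, with "conf" (0 to 1); they miss things now and then, are a little off and sometimes report something else, mostly with a low value. They report only what shows in the picture. A call takes as long as a camera call.
- nets.trace(label, picture): "region" (420x560 bool, what is visible of it).
- nets.landmark_of(label, picture): "point" ([x, y, z] in m, in world coordinates, good to about 4 mm: a listed point, or the origin of a listed thing).
The state is a dict: "time_s": time; "joints": joint angles; "joint_velocities": joint speeds; "tau": joint torques, N m; "tcp_pos": TCP position; "eef_rot": TCP orientation; "force": force on the tool from outside, world axes, zero at the start; "torque": the same for the moment, N m; "grip_width": finger opening in m; "grip_force": force on a finger pad.
Only numpy, scipy, OpenCV 4.12 (cv2) and the standard library are available. Lean on these libraries where they do the work, as an engineer would, in place of code of your own. Each camera call takes 0.05 s, during which the arm holds its last target. There are 200 camera calls.

## Task

Slide the tallest test panel up out of the slotted wooden rack and stand it on the ledge of the grey inspection stand, about in the middle, leaning back against the rest with its painted side facing the footlight, and let go of it. Then press the stand's spring-return lever dial down, past its first two clicks, to the third, and hold it there against the spring so that the lamp stays on: finish while you are still holding it down. Leave the shorter panels in the rack and everything else on the table where they are.

Things in the scene. Friction and masses are not known exactly. Their poses are not given: they have to be found in the camera images.
- panel: the tallest of the four painted panels in the rack: a flat wooden board 9 thick (x), 120 wide (y), 140 high (z), 0.09 to 0.15 kg. Origin: centre of its lower edge; z up along its height, x through its thickness. The -x face is the painted one (white with brush strokes), the +x face bare wood. At the start it stands upright in one of the four slots, -x face towards the robot (mm)
- rack: fixed slotted wooden rack, 196 (x) by 110 (y) by 55 high. Origin: centre of its underside. Four slots run along its y, at x = -66, -22, 22 and 66, each 12 wide, from the top down to the rack's floor 10 above the table, on which the panels stand, their x axes along the rack's x. Which panel stands in which slot varies (mm)
- stand: fixed grey inspection stand on a base plate 12 thick (x -115 to 85, y -185 to 120). Origin: on the table below the foot of the panel rest (rest_foot); x to the back, y to the left as seen from the robot, z up. Footlight in front, up to 55 high, x -112 to -68. Switch housing at the right, 112 high, x -52 to 60, y -175 to -115. Struts behind the rest up to 90 high (mm)
- rest_foot (a point): middle of the line where the front face of the panel rest meets the ledge, 40 above the table, over the stand's origin; axes as stand. The rest is a plate 150 wide, 85 high, 6 thick, its top leaning back (+x) by 0.175 rad. The ledge, square to it, runs 16 forward to an upturned lip 12 high, 6 thick: a 9 mm panel has 7 mm of play (mm)
- footlight (a point): middle of the white lamp tube of the stand's footlight, 85 mm in front of the foot of the rest and 32 mm above the table. Axes as stand
- dial (a joint): angle (rad) of the black lever dial on the right (-y) flank of the switch housing. 0 = off, lever towards the robot and 25 degrees up. Pressing its grip down turns it up through clicks at 0.35, 0.70 and 1.05 (third; counts from 0.97); stop at 1.11. Let go, it springs back to 0 from anywhere. Force at the grip: 4 N at 0 rising to 8 N at the third click, up to 3 N more to pass a click
- dial_grip (a point): middle of the dial's grip, a round black bar 14 across and 52 long, lying along the stand's y, 65 from the dial's axis; moves with the dial. In the stand's frame the dial's axis runs along y at x = -5, z = 80; this point is at y = -213, at 0 rad x = -64, z = 107, at the third click x = -58, z = 43. The bar is free above, below, in front, behind and at its right end (mm)
- panel_low1: a shorter panel in the rack, 9 thick, 120 wide, 100 high, origin at the centre of its lower edge; stays there
- panel_low2: a shorter panel in the rack, 9 thick, 120 wide, 100 high, origin at the centre of its lower edge; stays there
- panel_low3: a shorter panel in the rack, 9 thick, 100 wide, 90 high, origin at the centre of its lower edge; stays there
- tub: empty white plastic tub, 90 across and 80 high, origin under its centre; stays where it is
- paint_tall: tall paint bottle, 54 across and 170 high, origin under its centre; stays where it is
- paint_jar: paint jar, 72 across and 85 high, origin under its centre; stays where it is
- brush: paint brush lying on the table, 210 long; stays where it is
- towel_roll: standing roll of paper towel, 110 across and 220 high, origin under its centre; stays where it is

How it is judged:
On the way, in this order (a step that is already met when the one before it is completed fails the run):
1. the tallest panel stands on the ledge of the stand, leaning on the rest, painted side to the footlight, let go of, with the dial still off (x of panel in the frame of stand between -0.022 and 0.006 m and y of panel in the frame of stand between -0.03 and 0.03 m and z of panel in the frame of stand between 0.034 and 0.048 m and angle between panel's own z axis and vertical between 0.07 and 0.3 rad and angle between the y axis of panel and the y axis of stand, either way round below 0.15 rad and x of footlight in the frame of panel below -0.03 m and contact force between panel and stand above 0.2 N and contact force between panel and the arm below 0.05 N and linear speed of panel below 0.02 m/s and value of joint dial below 0.1 rad), for 0.3 s.
2. the dial is held at the third click by the fingers (value of joint dial above 0.97 rad and contact force between the fingers and dial above 2 N), for 0.3 s.
At the end, for the whole second after the job is handed in: the tallest panel stands let go on the ledge, lower edge within 30 mm of its middle, leaning back 0.07 to 0.30 rad, square within 0.15 rad, painted side to the footlight; the dial is above 0.97 rad (third click) with more than 2 N from the fingers; all for the last second (all of step 2 and x of panel in the frame of stand between -0.022 and 0.006 m and y of panel in the frame of stand between -0.03 and 0.03 m and z of panel in the frame of stand between 0.034 and 0.048 m and angle between panel's own z axis and vertical between 0.07 and 0.3 rad and angle between the y axis of panel and the y axis of stand, either way round below 0.15 rad and x of footlight in the frame of panel below -0.03 m and contact force between panel and stand above 0.2 N and contact force between panel and the arm below 0.05 N and linear speed of panel below 0.02 m/s); the arm keeps its last pose, push and grip.
It fails at once if a shorter panel is moved more than 15 mm (distance of any of panel_low1, panel_low2, panel_low3 from where it was at the start of the episode above 0.015 m).
It fails at once if something else on the table is moved more than 30 mm (distance of any of tub, paint_tall, paint_jar, brush, towel_roll from where it was at the start of the episode above 0.03 m).
It also fails if it takes over 61 s, if anything falls off the work surface, if the arm or the gripper's body presses on something with over 40 N, if the wrist force passes 120 N, or if a joint passes its speed limit or range.

## Working session

There is one attempt and no reset: what is moved stays moved. The work goes in short steps, Python scripts to look and compute and a tool call to move; the robot and the scene stay as the last step left them, time stands still between calls to the robot, and variables do not carry over. Pictures are saved under pics/ and viewed, at most 10 in all, crops included, and the job is handed in when it is done.

Besides the shell and the picture viewer there is one more tool, called after ">>>" as a command line: name --argument value ..., lists and objects as JSON in quotes. drive_tool: Moves the arm, as the interface text tells. Its arguments: {"type":"object","properties":{"plan":{"type":"array","items":{"type":"object","properties":{"rx":{"type":"number","minimum":-1,"maximum":1},"ry":{"type":"number","minimum":-1,"maximum":1},"rz":{"type":"number","minimum":-1,"maximum":1},"x":{"type":"number","minimum":-1,"maximum":1},"y":{"type":"number","minimum":-1,"maximum":1},"z":{"type":"number","minimum":-1,"maximum":1},"jaw":{"type":"number"}}}}},"required":["plan"]}

```bash
mkdir -p pics; ls
cat > h.py <<'E'
import numpy as np, cv2
from workcell import sensors, eyes, order, nets, manip
def snap(n,save=None):
    s=sensors.sense(); p=eyes.snapshot(n)
    if n=="wrist":
        T=np.eye(4);T[:3,:3]=s["eef_rot"];T[:3,3]=s["tcp_pos"]; W=T@np.array(p["mount"])
    else: W=np.linalg.inv(p["extrinsics"])
    p["W"]=W
    if save: cv2.imwrite(f"pics/{save}.png",p["image"][:,:,::-1])
    return p
def cloud(p):
    d=p["depth"]; v,u=np.mgrid[:420,:560]
    c=np.stack([(u-p["cx"])/p["fx"]*d,(v-p["cy"])/p["fy"]*d,d],-1)
    w=c@p["W"][:3,:3].T+p["W"][:3,3]; w[d<=0]=np.nan
    return w
E
python3 - <<'E'
from h import *
for n in ["side","top"]:
    p=snap(n,n+"0")
    print(n,"cam",p["W"][:3,3].round(3))
    for l in ["panel","rack","stand","rest_foot","footlight","dial_grip","panel_low1","panel_low2","panel_low3","tub","paint_tall","paint_jar","brush","towel_roll"]:
        r=nets.landmark_of(l,p)
        print(l,[(np.round(q["point"],3).tolist(),round(q["conf"],2)) for q in r[:3]])
s=sensors.sense();print(s["time_s"],s["eef_rot"],s["force"])
E
```

```text
pics
side cam [0.251 0.661 0.846]
panel [([0.57, 0.302, 0.013], 0.82)]
rack [([0.505, 0.294, -0.004], 0.81)]
stand [([0.621, -0.046, -0.0], 0.86)]
rest_foot [([0.624, -0.047, 0.039], 0.75)]
footlight [([0.535, -0.034, 0.033], 0.72)]
dial_grip []
panel_low1 [([0.53, 0.297, 0.011], 0.96), ([0.48, 0.284, 0.008], 0.92)]
panel_low2 [([0.53, 0.297, 0.011], 0.96), ([0.48, 0.284, 0.008], 0.92)]
panel_low3 [([0.53, 0.297, 0.011], 0.96), ([0.48, 0.284, 0.008], 0.92)]
tub [([0.386, 0.163, -0.006], 0.73), ([0.372, -0.063, -0.002], 0.56)]
paint_tall [([0.755, 0.214, 0.001], 0.91)]
paint_jar []
brush [([0.372, -0.063, -0.002], 0.66)]
towel_roll [([0.586, -0.468, 0.003], 0.71), ([0.623, -0.047, 0.041], 0.19)]
top cam [ 0.37  -0.056  1.004]
panel [([0.567, 0.301, 0.016], 0.79)]
rack [([0.504, 0.29, -0.0], 0.75), ([0.705, -0.376, -0.002], 0.23)]
stand [([0.617, -0.044, -0.001], 0.56)]
rest_foot [([0.622, -0.044, 0.039], 0.63), ([0.758, 0.217, -0.001], 0.55)]
footlight [([0.535, -0.036, 0.034], 0.76)]
dial_grip []
panel_low1 [([0.44, 0.293, 0.008], 0.7), ([0.529, 0.296, 0.008], 0.65)]
panel_low2 [([0.44, 0.293, 0.008], 0.7), ([0.529, 0.296, 0.008], 0.65)]
panel_low3 [([0.44, 0.293, 0.008], 0.7), ([0.529, 0.296, 0.008], 0.65)]
tub [([0.386, 0.164, -0.001], 0.86)]
paint_tall [([0.759, 0.218, -0.002], 0.97)]
paint_jar [([0.704, -0.371, -0.001], 0.94)]
brush [([0.372, -0.062, 0.002], 0.81)]
towel_roll [([0.59, -0.464, 0.003], 0.92)]
1.5 [[-9.47075484e-01  3.21010946e-01 -1.01893040e-06]
 [ 3.21010946e-01  9.47075484e-01 -3.11607065e-05]
 [-9.03792386e-06 -2.98386290e-05 -1.00000000e+00]] [-0.24933594 -0.45749461  0.1260013 ]
```

View pics/side0.png

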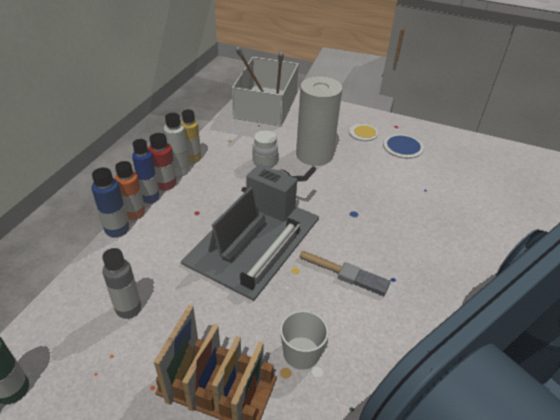

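View pics/top0.png

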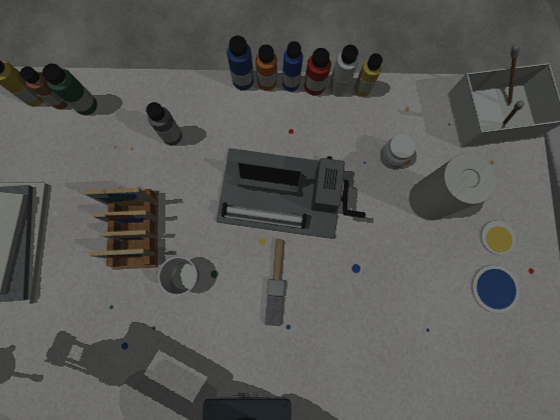

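Run:
```python
from h import *
for n in ["side","top"]:
    p=snap(n); w=cloud(p)
    r=nets.trace("panel",p)
    m=r[0]["region"]; m=cv2.erode(m.astype(np.uint8),np.ones((3,3)))>0
    q=w[m]; q=q[np.isfinite(q).all(1)]
    print(n,len(q),np.percentile(q,[1,50,99],axis=0).round(3).tolist())
    t=w.reshape(-1,3); t=t[np.isfinite(t).all(1)]
    b=t[(abs(t[:,0]-.505)<.14)&(abs(t[:,1]-.295)<.12)&(t[:,2]>.125)]
    print("top>125",len(b))
    if len(b)>20:
        (c,sz,a)=cv2.minAreaRect((b[:,:2]*1000).astype(np.float32)); print(c,sz,a,b[:,2].max())
    # panel rest / stand features
    for z0,z1,l in[(.108,.118,"housing"),(.122,.14,"resttop"),(.008,.016,"base")]:
        b=t[(t[:,0]>.45)&(t[:,0]<.76)&(t[:,1]>-.28)&(t[:,1]<.12)&(t[:,2]>z0)&(t[:,2]<z1)]
        if len(b)>20: 
            print(l,len(b),cv2.minAreaRect((b[:,:2]*1000).astype(np.float32)),np.percentile(b,[1,50,99],axis=0).round(3).tolist())
```

```text
side 1899 [[0.56, 0.249, 0.025], [0.564, 0.311, 0.106], [0.571, 0.363, 0.152]]
top>125 790
(547.0918579101562, 301.41021728515625) (55.05024719238281, 121.48627471923828) 3.478599786758423 0.15404856098400765
housing 1030 ((625.68505859375, -136.7724151611328), (322.71392822265625, 119.50968933105469), 66.99552154541016) [[0.524, -0.26, 0.108], [0.608, -0.182, 0.112], [0.658, 0.025, 0.117]]
resttop 140 ((637.630859375, -44.70476531982422), (151.00961303710938, 9.337997436523438), 82.58026885986328) [[0.627, -0.118, 0.122], [0.639, -0.043, 0.124], [0.649, 0.029, 0.126]]
base 4159 ((576.5707397460938, -69.95465087890625), (306.9025573730469, 252.0673065185547), 82.47806549072266) [[0.485, -0.209, 0.008], [0.583, -0.005, 0.012], [0.712, 0.084, 0.016]]
top 769 [[0.561, 0.241, 0.016], [0.565, 0.295, 0.114], [0.574, 0.353, 0.152]]
top>125 392
(568.8185424804688, 300.81744384765625) (11.045700073242188, 121.32569122314453) 3.2429583072662354 0.15379052411727567
housing 1398 ((627.1074829101562, -139.79327392578125), (317.51605224609375, 119.1500015258789), 67.44439697265625) [[0.525, -0.264, 0.108], [0.604, -0.19, 0.112], [0.66, 0.004, 0.117]]
resttop 124 ((638.6414794921875, -47.393882751464844), (147.86460876464844, 7.90971040725708), 82.09370422363281) [[0.627, -0.119, 0.122], [0.638, -0.049, 0.123], [0.649, 0.023, 0.126]]
base 4771 ((576.593017578125, -72.375), (304.551025390625, 252.9178466796875), 82.48617553710938) [[0.487, -0.214, 0.008], [0.585, -0.066, 0.012], [0.711, 0.079, 0.015]]
```

The side view shows the rack at about (215,370), with the tallest panel the farthest from the robot (180,345). The stand is at about (255,230) and the dial lever at about (305,178). The top view has the panel at (115,195), the rest at (270,175), and the lever at (350,205). The geometry agrees with the nets: stand yaw is about -7.6°, and the panel is at (0.568, 0.301) with yaw +3.2°. Next is a hover above the panel.

```bash
cat >> h.py <<'E'
from scipy.spatial.transform import Rotation as Ro
def tool(yaw,lean=0):
    """tool y at world angle yaw (deg) (=panel/stand x), fingers down, panel top leaning to +x by lean rad"""
    base=np.array([[0,1,0],[1,0,0],[0,0,-1.]])
    return (Ro.from_euler('z',yaw,degrees=True)*Ro.from_euler('y',lean)).as_matrix()@base
def go(P,R,frm=None):
    s=sensors.sense(); p0,R0=(np.array(s["tcp_pos"]),np.array(s["eef_rot"])) if frm is None else frm
    d=R0.T@(np.array(P)-p0)/.3; r=Ro.from_matrix(R0.T@R).as_rotvec()/np.pi
    print("xyz",d.round(4),"r",r.round(4))
SO=np.array([.6215,-.0445,0]);SY=-7.6
SR=Ro.from_euler('z',SY,degrees=True).as_matrix()
E
python3 -c "
from h import *
go([.568,.301,.215],tool(3.24))"
```

```text
xyz [-1.4711 -0.2753  0.0122] r [ 0.    -0.     0.378]
```

>>> drive_tool --plan '[{"x": -0.1,"y": -0.02,"rz": 0.03,"jaw": 0.1},{"x": -0.2,"y": -0.04,"rz": 0.06,"jaw": 0.1},{"x": -0.3,"y": -0.06,"rz": 0.09,"jaw": 0.1},{"x": -0.4,"y": -0.08,"rz": 0.12,"jaw": 0.1},{"x": -0.5,"y": -0.1,"rz": 0.15,"jaw": 0.1},{"x": -0.6,"y": -0.12,"rz": 0.18,"jaw": 0.1},{"x": -0.7,"y": -0.14,"rz": 0.21,"jaw": 0.1},{"x": -0.8,"y": -0.15,"rz": 0.24,"jaw": 0.1}]'

```text
$.plan[0]: bad value
```

```bash
python3 -c "
from h import *
go([.568,.301,.215],tool(3.24))"
```

```text
xyz [-1.4711 -0.2753  0.0122] r [ 0.    -0.     0.378]
```

>>> drive_tool --plan '[{"x": -0.1,"y": -0.02,"z": 0,"rx": 0,"ry": 0,"rz": 0.03,"jaw": 0.1},{"x": -0.2,"y": -0.04,"z": 0,"rx": 0,"ry": 0,"rz": 0.06,"jaw": 0.1},{"x": -0.3,"y": -0.06,"z": 0,"rx": 0,"ry": 0,"rz": 0.09,"jaw": 0.1},{"x": -0.4,"y": -0.08,"z": 0,"rx": 0,"ry": 0,"rz": 0.12,"jaw": 0.1},{"x": -0.5,"y": -0.1,"z": 0,"rx": 0,"ry": 0,"rz": 0.15,"jaw": 0.1},{"x": -0.6,"y": -0.12,"z": 0,"rx": 0,"ry": 0,"rz": 0.18,"jaw": 0.1},{"x": -0.7,"y": -0.14,"z": 0,"rx": 0,"ry": 0,"rz": 0.21,"jaw": 0.1},{"x": -0.8,"y": -0.15,"z": 0,"rx": 0,"ry": 0,"rz": 0.24,"jaw": 0.1}]'

```text
time_s: 2.37
tcp_pos: [0.3904, 0.4001, 0.2188]
eef_rot: [[-0.466, 0.885, -0.0], [0.885, 0.466, -0.0], [-0.0, -0.0, -1.0]]
force: [-0.8, 0.9, 0.0]
grip_width: 0.0446
grip_force: 0.0
```

```bash
python3 -c "
from h import *
go([.568,.301,.215],tool(3.24))"
```

```text
xyz [-0.5682  0.3695  0.0126] r [-0.      0.      0.1365]
```

>>> drive_tool --plan '[{"x": -0.08,"y": 0.05,"z": 0,"rx": 0,"ry": 0,"rz": 0.02,"jaw": 0.1},{"x": -0.16,"y": 0.1,"z": 0,"rx": 0,"ry": 0,"rz": 0.04,"jaw": 0.1},{"x": -0.24,"y": 0.15,"z": 0,"rx": 0,"ry": 0,"rz": 0.06,"jaw": 0.1},{"x": -0.32,"y": 0.2,"z": 0,"rx": 0,"ry": 0,"rz": 0.08,"jaw": 0.1},{"x": -0.4,"y": 0.26,"z": 0,"rx": 0,"ry": 0,"rz": 0.1,"jaw": 0.1},{"x": -0.48,"y": 0.32,"z": 0,"rx": 0,"ry": 0,"rz": 0.12,"jaw": 0.1},{"x": -0.568,"y": 0.3695,"z": 0.0126,"rx": 0,"ry": 0,"rz": 0.1365,"jaw": 0.1},{"x": -0.568,"y": 0.3695,"z": 0.0126,"rx": 0,"ry": 0,"rz": 0.1365,"jaw": 0.1}]'

```text
time_s: 3.03
tcp_pos: [0.5718, 0.2994, 0.2135]
eef_rot: [[-0.054, 0.999, 0.001], [0.999, 0.054, -0.002], [-0.002, 0.001, -1.0]]
force: [-0.1, -0.2, -0.9]
grip_width: 0.0421
grip_force: 0.0
```

Run:
```python
from h import *
p=snap("wrist","w1"); t=cloud(p).reshape(-1,3); t=t[np.isfinite(t).all(1)]
print(p["W"][:3,3])
b=t[(abs(t[:,0]-.568)<.04)&(abs(t[:,1]-.30)<.1)&(t[:,2]>.14)&(t[:,2]<.16)]
print(len(b), cv2.minAreaRect((b[:,:2]*1000).astype(np.float32)) if len(b)>10 else '', np.median(b[:,2]) if len(b) else '')
go([.568,.301,.118],tool(3.24))
```

```text
[0.56770328 0.37142964 0.38030236]
1986 ((568.7593383789062, 302.20587158203125), (9.362870216369629, 119.71031188964844), 3.1269280910491943) 0.15075744620925452
xyz [ 0.0006 -0.0043  0.319 ] r [-0.0003  0.0002  0.0003]
```

View pics/w1.png

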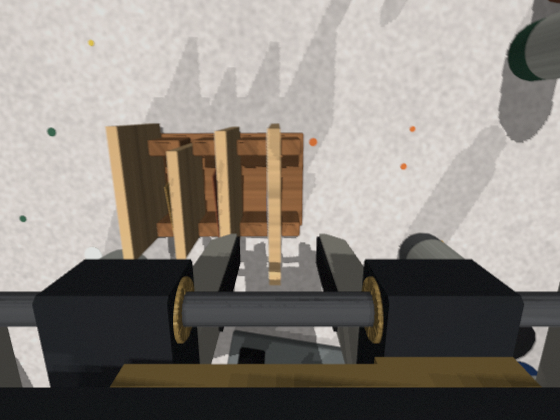

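The wrist view shows the tall panel edge-on at about (275,200), centred between the open fingers at (225,260) and (335,260). I'll descend and close.

>>> drive_tool --plan '[{"x": 0.006,"y": 0.001,"z": 0.08,"rx": 0,"ry": 0,"rz": 0,"jaw": 0.1},{"x": 0.006,"y": 0.001,"z": 0.16,"rx": 0,"ry": 0,"rz": 0,"jaw": 0.1},{"x": 0.006,"y": 0.001,"z": 0.24,"rx": 0,"ry": 0,"rz": 0,"jaw": 0.1},{"x": 0.006,"y": 0.001,"z": 0.319,"rx": 0,"ry": 0,"rz": 0,"jaw": 0.1},{"x": 0.006,"y": 0.001,"z": 0.319,"rx": 0,"ry": 0,"rz": 0,"jaw": 0.1},{"x": 0.006,"y": 0.001,"z": 0.319,"rx": 0,"ry": 0,"rz": 0,"jaw": 1},{"x": 0.006,"y": 0.001,"z": 0.319,"rx": 0,"ry": 0,"rz": 0,"jaw": 1},{"x": 0.006,"y": 0.001,"z": 0.319,"rx": 0,"ry": 0,"rz": 0,"jaw": 1}]'

```text
time_s: 3.75
tcp_pos: [0.5686, 0.3057, 0.1214]
eef_rot: [[-0.062, 0.998, 0.003], [0.998, 0.062, 0.001], [0.001, 0.003, -1.0]]
force: [0.2, -0.4, 0.4]
grip_width: 0.0263
grip_force: 0.0
```

>>> drive_tool --plan '[{"x": 0,"y": 0,"z": 0,"rx": 0,"ry": 0,"rz": 0,"jaw": 1},{"x": 0,"y": 0,"z": -0.02,"rx": 0,"ry": 0,"rz": 0,"jaw": 1},{"x": 0,"y": 0,"z": -0.05,"rx": 0,"ry": 0,"rz": 0,"jaw": 1},{"x": 0,"y": 0,"z": -0.08,"rx": 0,"ry": 0,"rz": 0,"jaw": 1},{"x": 0,"y": 0,"z": -0.12,"rx": 0,"ry": 0,"rz": 0,"jaw": 1},{"x": 0,"y": 0,"z": -0.16,"rx": 0,"ry": 0,"rz": 0,"jaw": 1},{"x": 0,"y": 0,"z": -0.2,"rx": 0,"ry": 0,"rz": 0,"jaw": 1},{"x": 0,"y": 0,"z": -0.25,"rx": 0,"ry": 0,"rz": 0,"jaw": 1}]'

```text
time_s: 4.42
tcp_pos: [0.5674, 0.3048, 0.1955]
eef_rot: [[-0.061, 0.998, -0.0], [0.998, 0.061, -0.0], [-0.0, -0.0, -1.0]]
force: [-0.5, 0.5, -1.6]
grip_width: 0.0087
grip_force: 30.0
```

>>> drive_tool --plan '[{"x": 0,"y": 0,"z": -0.06,"rx": 0,"ry": 0,"rz": 0,"jaw": 1},{"x": 0,"y": 0,"z": -0.12,"rx": 0,"ry": 0,"rz": 0,"jaw": 1},{"x": 0,"y": 0,"z": -0.18,"rx": 0,"ry": 0,"rz": 0,"jaw": 1},{"x": 0,"y": 0,"z": -0.24,"rx": 0,"ry": 0,"rz": 0,"jaw": 1},{"x": 0,"y": 0,"z": -0.3,"rx": 0,"ry": 0,"rz": 0,"jaw": 1},{"x": 0,"y": 0,"z": -0.36,"rx": 0,"ry": 0,"rz": 0,"jaw": 1},{"x": 0,"y": 0,"z": -0.36,"rx": 0,"ry": 0,"rz": 0,"jaw": 1},{"x": 0,"y": 0,"z": -0.36,"rx": 0,"ry": 0,"rz": 0,"jaw": 1}]'

```text
time_s: 5.08
tcp_pos: [0.568, 0.305, 0.304]
eef_rot: [[-0.061, 0.998, 0.003], [0.998, 0.061, 0.001], [0.001, 0.003, -1.0]]
force: [-0.4, 0.7, -1.1]
grip_width: 0.0087
grip_force: 30.0
```

Run:
```python
from h import *
s=sensors.sense();print(s["tcp_pos"],s["grip_width"],s["force"])
# panel in tool frame from side & top cameras
T=np.array(s["eef_rot"])
for n in ["side","top"]:
    p=snap(n); w=cloud(p); r=nets.trace("panel",p)
    if r:
        q=w[cv2.erode(r[0]["region"].astype(np.uint8),np.ones((3,3)))>0]; q=q[np.isfinite(q).all(1)]
        l=(q-s["tcp_pos"])@T; print(n,r[0]["conf"],np.percentile(l,[1,50,99],axis=0).round(3).tolist())
    print([ (q["point"],q["conf"]) for q in nets.landmark_of("rest_foot",p)][:1],[ (q["point"],q["conf"]) for q in nets.landmark_of("panel",p)][:1])
lean=.175
# panel centre-line: TCP is 108 above lower edge; lower edge 12 above ledge, 8 mm in front of rest
def tgt(h,f=.008,y=0):
    u=np.array([np.sin(lean),0,np.cos(lean)]); n=np.array([-np.cos(lean),0,np.sin(lean)])
    loc=np.array([0,y,.04])+n*f+u*(h+.108); return SO+SR@loc
print(tgt(.1),tgt(0)); go(tgt(.1),tool(SY,lean))
```

```text
[0.56801637 0.30503269 0.30395651] 0.008708619008738167 [-0.4076328   0.65202492 -1.08496712]
side 0.92 [[-0.056, -0.007, -0.021], [0.019, -0.005, 0.046], [0.058, 0.002, 0.116]]
[([0.6207, -0.0451, 0.0355], 0.9)] [([0.5692, 0.3015, 0.1852], 0.91)]
top 0.69 [[-0.064, -0.008, -0.017], [-0.028, -0.007, 0.048], [0.047, 0.001, 0.116]]
[([0.6215, -0.0467, 0.039], 0.75)] [([0.5634, 0.3018, 0.1802], 0.73)]
[ 0.64958776 -0.04824771  0.24621599] [ 0.63232989 -0.04594502  0.14774333]
xyz [-1.1913  0.202   0.1838] r [0.0551 0.0056 0.0615]
```

>>> drive_tool --plan '[{"x": -0.08,"y": 0.012,"z": 0.0,"rx": 0.003,"ry": 0,"rz": 0.004,"jaw": 1},{"x": -0.16,"y": 0.025,"z": 0.0,"rx": 0.006,"ry": 0,"rz": 0.01,"jaw": 1},{"x": -0.26,"y": 0.04,"z": 0.0,"rx": 0.01,"ry": 0,"rz": 0.015,"jaw": 1},{"x": -0.36,"y": 0.06,"z": 0.0,"rx": 0.015,"ry": 0,"rz": 0.02,"jaw": 1},{"x": -0.46,"y": 0.08,"z": 0.0,"rx": 0.02,"ry": 0,"rz": 0.025,"jaw": 1},{"x": -0.56,"y": 0.1,"z": 0.0,"rx": 0.025,"ry": 0.002,"rz": 0.03,"jaw": 1},{"x": -0.66,"y": 0.12,"z": 0.0,"rx": 0.03,"ry": 0.003,"rz": 0.035,"jaw": 1},{"x": -0.75,"y": 0.13,"z": 0.0,"rx": 0.035,"ry": 0.004,"rz": 0.04,"jaw": 1}]'

```text
time_s: 6.15
tcp_pos: [0.6208, 0.0807, 0.3018]
eef_rot: [[0.066, 0.992, -0.11], [0.998, -0.065, 0.013], [0.005, -0.111, -0.994]]
force: [0.2, 0.5, -1.1]
grip_width: 0.0091
grip_force: 30.0
```

```bash
cat >> h.py <<'E'
def tgt(h,f=.008,y=.0035,lean=.175,L=.112):
    u=np.array([np.sin(lean),0,np.cos(lean)]); n=np.array([-np.cos(lean),0,np.sin(lean)])
    return SO+SR@(np.array([0,y,.04])+n*f+u*(h+L))
E
python3 -c "
from h import *
go(tgt(.06),tool(SY,.175))"
```

```text
xyz [-0.4113  0.137   0.2877] r [0.0202 0.0013 0.0212]
```

>>> drive_tool --plan '[{"x": -0.07,"y": 0.02,"z": 0.0,"rx": 0.003,"ry": 0,"rz": 0.003,"jaw": 1},{"x": -0.14,"y": 0.045,"z": 0.02,"rx": 0.006,"ry": 0,"rz": 0.007,"jaw": 1},{"x": -0.21,"y": 0.07,"z": 0.05,"rx": 0.01,"ry": 0,"rz": 0.01,"jaw": 1},{"x": -0.28,"y": 0.095,"z": 0.08,"rx": 0.014,"ry": 0,"rz": 0.014,"jaw": 1},{"x": -0.35,"y": 0.12,"z": 0.11,"rx": 0.018,"ry": 0.001,"rz": 0.018,"jaw": 1},{"x": -0.41,"y": 0.137,"z": 0.14,"rx": 0.02,"ry": 0.001,"rz": 0.021,"jaw": 1},{"x": -0.41,"y": 0.137,"z": 0.14,"rx": 0.02,"ry": 0.001,"rz": 0.021,"jaw": 1},{"x": -0.41,"y": 0.137,"z": 0.14,"rx": 0.02,"ry": 0.001,"rz": 0.021,"jaw": 1}]'

```text
time_s: 6.82
tcp_pos: [0.6482, -0.0431, 0.2537]
eef_rot: [[0.132, 0.976, -0.173], [0.991, -0.13, 0.023], [-0.0, -0.175, -0.985]]
force: [0.7, 0.4, -1.9]
grip_width: 0.0089
grip_force: 30.0
```

Run:
```python
from h import *
s=sensors.sense();print(s["tcp_pos"],s["force"])
T=np.array(s["eef_rot"])
p=snap("side","s2");w=cloud(p); r=nets.trace("panel",p)
for n in ["side","top"]:
    if n=="top": p=snap("top","t2");w=cloud(p); r=nets.trace("panel",p)
    q=w[cv2.erode(r[0]["region"].astype(np.uint8),np.ones((5,5)))>0]; q=q[np.isfinite(q).all(1)]
    l=(q-s["tcp_pos"])@T; print(n,r[0]["conf"],len(q),np.percentile(l,[1,50,99],axis=0).round(3).tolist())
    print([np.round(a["point"],4) for a in nets.landmark_of("panel",p)][:1])
    # rest/ledge points in stand frame
    t=w.reshape(-1,3); t=(t[np.isfinite(t).all(1)]-SO)@SR
    b=t[(abs(t[:,1])<.06)&(t[:,2]>.03)&(t[:,2]<.128)&(t[:,0]>-.045)&(t[:,0]<.04)]
    for z in np.arange(.03,.13,.01):
        c=b[(abs(b[:,2]-z)<.005)]
        if len(c)>5: print(round(z,2),len(c),np.percentile(c[:,0],[2,25,50,75,98]).round(4))
go(tgt(.005),tool(SY,.175))
```

```text
[ 0.64818256 -0.04309959  0.25374142] [ 0.67220983  0.42037807 -1.86738849]
side 0.74 1761 [[-0.052, -0.008, -0.019], [0.011, -0.006, 0.047], [0.057, -0.003, 0.109]]
[array([ 0.6267, -0.0472,  0.1374])]
0.04 215 [-0.0231 -0.0214 -0.004  -0.0006  0.0022]
0.05 269 [-0.0226 -0.0202 -0.0149  0.0006  0.0029]
0.06 192 [-0.0213 -0.0169  0.0017  0.0028  0.0055]
0.07 131 [0.0016 0.0035 0.0043 0.005  0.0069]
0.08 127 [0.0038 0.0054 0.0062 0.0068 0.0083]
0.09 127 [0.0053 0.0069 0.008  0.0087 0.0101]
0.1 133 [0.0072 0.0089 0.0096 0.0102 0.0121]
0.11 115 [0.0089 0.0103 0.0112 0.0124 0.014 ]
0.12 42 [0.0107 0.012  0.0126 0.0144 0.0197]
top 0.84 325 [[-0.058, -0.007, -0.021], [-0.047, -0.005, 0.039], [-0.033, -0.002, 0.107]]
[array([ 0.6226, -0.0434,  0.1391])]
0.04 147 [-0.022  -0.0092 -0.0057 -0.0019  0.0009]
0.05 123 [-0.0206 -0.019  -0.0143  0.0014  0.0032]
0.06 75 [-0.02   -0.0164  0.0026  0.0037  0.0051]
0.07 44 [0.0039 0.0047 0.0052 0.0058 0.0067]
0.08 54 [0.0052 0.0064 0.0069 0.0076 0.0086]
0.09 42 [0.0067 0.0083 0.0087 0.0091 0.0108]
0.1 33 [0.0087 0.0096 0.0102 0.0107 0.0115]
xyz [-0.0113  0.0111  0.3349] r [0.001  0.0004 0.0011]
```

View pics/s2.png

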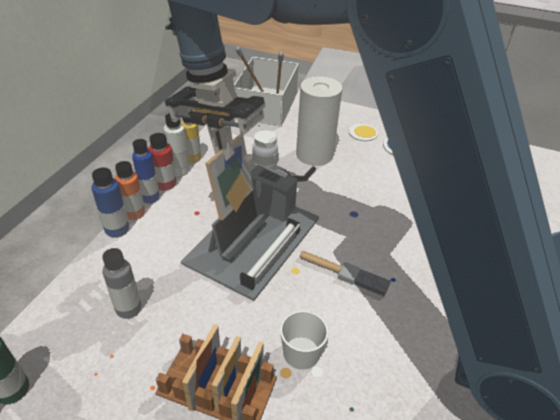

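The panel hangs over the stand at about (228,180), painted side toward the footlight, and the clearances check out. I'll lower it.

>>> drive_tool --plan '[{"x": -0.005,"y": 0.005,"z": 0.05,"rx": 0.001,"ry": 0,"rz": 0.001,"jaw": 1},{"x": -0.011,"y": 0.011,"z": 0.1,"rx": 0.001,"ry": 0,"rz": 0.001,"jaw": 1},{"x": -0.011,"y": 0.011,"z": 0.15,"rx": 0.001,"ry": 0,"rz": 0.001,"jaw": 1},{"x": -0.011,"y": 0.011,"z": 0.2,"rx": 0.001,"ry": 0,"rz": 0.001,"jaw": 1},{"x": -0.011,"y": 0.011,"z": 0.25,"rx": 0.001,"ry": 0,"rz": 0.001,"jaw": 1},{"x": -0.011,"y": 0.011,"z": 0.28,"rx": 0.001,"ry": 0,"rz": 0.001,"jaw": 1},{"x": -0.011,"y": 0.011,"z": 0.295,"rx": 0.001,"ry": 0,"rz": 0.001,"jaw": 1},{"x": -0.011,"y": 0.011,"z": 0.295,"rx": 0.001,"ry": 0,"rz": 0.001,"jaw": 1}]'

```text
time_s: 7.78
tcp_pos: [0.6356, -0.0434, 0.1669]
eef_rot: [[0.133, 0.975, -0.176], [0.991, -0.131, 0.023], [-0.001, -0.177, -0.984]]
force: [0.3, 0.1, -1.6]
grip_width: 0.0086
grip_force: 30.0
```

Run:
```python
from h import *
s=sensors.sense();print(s["tcp_pos"],s["force"])
T=np.array(s["eef_rot"])
for n in ["side","top"]:
    p=snap(n,n+"3");w=cloud(p); r=nets.trace("panel",p)
    q=w[cv2.erode(r[0]["region"].astype(np.uint8),np.ones((3,3)))>0]; q=q[np.isfinite(q).all(1)]
    q=(q-SO)@SR
    for z in np.arange(.04,.19,.02):
        c=q[abs(q[:,2]-z)<.01]
        if len(c)>5: print(n,round(z,2),len(c),np.median(c[:,0]).round(4),"rest",(.04*0+(z-.04)*np.tan(.175)).round(4))
    print("pan",[((np.array(a["point"])-SO)@SR).round(4) for a in nets.landmark_of("panel",p)][:1], q.min(0).round(3),q.max(0).round(3))
im=cv2.imread("pics/side3.png")[120:300,160:340]; cv2.imwrite("pics/c3.png",cv2.resize(im,(600,600),interpolation=cv2.INTER_CUBIC))
go(tgt(0),tool(SY,.175))
```

```text
[ 0.63561911 -0.04335762  0.16686443] [ 0.33649587  0.14329259 -1.62645676]
side 0.06 154 -0.0101 rest 0.0035
side 0.08 261 -0.0077 rest 0.0071
side 0.1 269 -0.0038 rest 0.0106
side 0.12 281 -0.0002 rest 0.0141
side 0.14 283 0.0031 rest 0.0177
side 0.16 257 0.0067 rest 0.0212
side 0.18 202 0.0108 rest 0.0248
pan [array([-0.0054, -0.0037,  0.0514])] [-0.013 -0.055  0.055] [0.018 0.063 0.19 ]
top 0.06 30 -0.0084 rest 0.0035
top 0.08 45 -0.0053 rest 0.0071
top 0.1 41 -0.0013 rest 0.0106
top 0.12 33 0.002 rest 0.0141
top 0.14 31 0.0052 rest 0.0177
top 0.16 37 0.0089 rest 0.0212
top 0.18 56 0.0131 rest 0.0248
pan [array([-0.0077, -0.0043,  0.0502])] [-0.01  -0.061  0.053] [ 0.021 -0.032  0.192]
xyz [ 0.0035 -0.0013  0.0568] r [ 0.      0.0004 -0.0004]
```

View pics/c3.png

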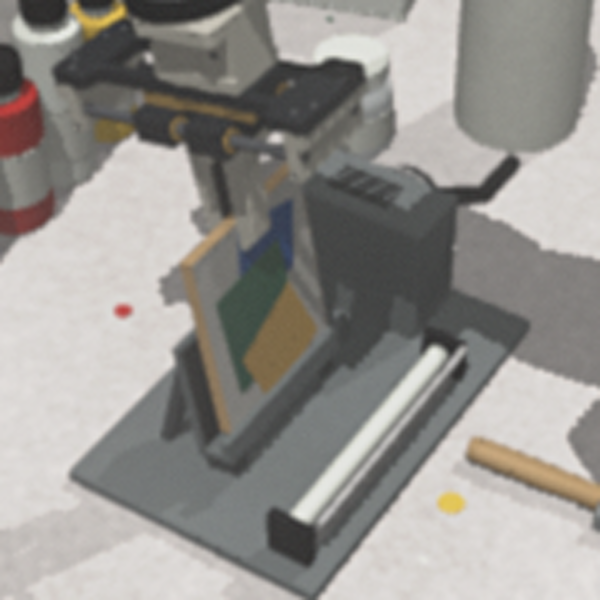

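The panel's lower edge at (230,430) sits behind the lip, inside the ledge. The painted face is about 13 mm in front of the rest, where 9 to 16 mm is allowed, and there is roughly 10 mm left to go down.

>>> drive_tool --plan '[{"x": 0,"y": 0.002,"z": 0.006,"rx": 0,"ry": 0,"rz": 0,"jaw": 1},{"x": 0,"y": 0.002,"z": 0.012,"rx": 0,"ry": 0,"rz": 0,"jaw": 1},{"x": 0,"y": 0.003,"z": 0.018,"rx": 0,"ry": 0,"rz": 0,"jaw": 1},{"x": 0,"y": 0.003,"z": 0.022,"rx": 0,"ry": 0,"rz": 0,"jaw": 1},{"x": 0,"y": 0.003,"z": 0.026,"rx": 0,"ry": 0,"rz": 0,"jaw": 1},{"x": 0,"y": 0.003,"z": 0.03,"rx": 0,"ry": 0,"rz": 0,"jaw": 1},{"x": 0,"y": 0.003,"z": 0.03,"rx": 0,"ry": 0,"rz": 0,"jaw": 1},{"x": 0,"y": 0.003,"z": 0.03,"rx": 0,"ry": 0,"rz": 0,"jaw": 1}]'

```text
time_s: 8.75
tcp_pos: [0.6359, -0.044, 0.16]
eef_rot: [[0.133, 0.976, -0.172], [0.991, -0.132, 0.022], [-0.001, -0.174, -0.985]]
force: [-0.5, 0.3, 5.5]
grip_width: 0.0085
grip_force: 30.0
```

>>> drive_tool --plan '[{"x": 0,"y": 0,"z": 0.002,"rx": 0,"ry": 0,"rz": 0,"jaw": 1},{"x": 0,"y": 0,"z": 0.004,"rx": 0,"ry": 0,"rz": 0,"jaw": 1},{"x": 0,"y": 0,"z": 0.006,"rx": 0,"ry": 0,"rz": 0,"jaw": 1},{"x": 0,"y": 0,"z": 0.008,"rx": 0,"ry": 0,"rz": 0,"jaw": 1},{"x": 0,"y": 0,"z": 0.008,"rx": 0,"ry": 0,"rz": 0,"jaw": 1},{"x": 0,"y": 0,"z": 0.008,"rx": 0,"ry": 0,"rz": 0,"jaw": 1},{"x": 0,"y": 0,"z": 0.008,"rx": 0,"ry": 0,"rz": 0,"jaw": 1},{"x": 0,"y": 0,"z": 0.008,"rx": 0,"ry": 0,"rz": 0,"jaw": 1}]'

```text
time_s: 9.42
tcp_pos: [0.6363, -0.0441, 0.1599]
eef_rot: [[0.133, 0.977, -0.169], [0.991, -0.132, 0.021], [-0.002, -0.171, -0.985]]
force: [0.2, -0.6, 14.1]
grip_width: 0.0087
grip_force: 30.1
```

```bash
cat >> h.py <<'E'
def pan(save=None):
    for n in ["side","top"]:
        p=snap(n,save and n+save);w=cloud(p); r=nets.trace("panel",p)
        if not r: print(n,"none");continue
        q=w[cv2.erode(r[0]["region"].astype(np.uint8),np.ones((3,3)))>0]; q=(q[np.isfinite(q).all(1)]-SO)@SR
        c=[(round(z,2),np.median(q[abs(q[:,2]-z)<.01][:,0]).round(4)) for z in (.08,.12,.16)]
        print(n,c,"pan",[((np.array(a["point"])-SO)@SR).round(4) for a in nets.landmark_of("panel",p)][:1], np.percentile(q,[.5,99.5],axis=0).round(3).tolist())
E
python3 -c "
from h import *
pan()"
```

```text
side [(0.08, np.float64(-0.0058)), (0.12, np.float64(0.0014)), (0.16, np.float64(0.0086))] pan [array([-0.0051, -0.0017,  0.0439])] [[-0.011, -0.054, 0.056], [0.017, 0.061, 0.181]]
top [(0.08, np.float64(-0.2387)), (0.12, np.float64(-0.2339)), (0.16, np.float64(nan))] pan [array([-0.0111, -0.0018,  0.0438])] [[-0.24, 0.316, 0.075], [-0.228, 0.364, 0.113]]
  return _methods._mean(a, axis=axis, dtype=dtype,
  ret = ret.dtype.type(ret / rcount)
```

It is on the ledge: the top is at 0.181 m, as expected. I'll ease off, release and retract along the tool axis.

>>> drive_tool --plan '[{"x": 0,"y": 0.001,"z": -0.008,"rx": 0,"ry": 0,"rz": 0,"jaw": 1},{"x": 0,"y": 0.001,"z": -0.008,"rx": 0,"ry": 0,"rz": 0,"jaw": 0.7},{"x": 0,"y": 0.001,"z": -0.008,"rx": 0,"ry": 0,"rz": 0,"jaw": 0.5},{"x": 0,"y": 0.001,"z": -0.008,"rx": 0,"ry": 0,"rz": 0,"jaw": 0.3},{"x": 0,"y": 0.001,"z": -0.008,"rx": 0,"ry": 0,"rz": 0,"jaw": 0.2},{"x": 0,"y": 0.001,"z": -0.008,"rx": 0,"ry": 0,"rz": 0,"jaw": 0.2},{"x": 0,"y": 0.001,"z": -0.008,"rx": 0,"ry": 0,"rz": 0,"jaw": 0.2},{"x": 0,"y": 0.001,"z": -0.008,"rx": 0,"ry": 0,"rz": 0,"jaw": 0.2}]'

```text
time_s: 10.38
tcp_pos: [0.6356, -0.0438, 0.1582]
eef_rot: [[0.133, 0.976, -0.175], [0.991, -0.131, 0.022], [-0.001, -0.176, -0.984]]
force: [0.2, 0.2, -0.8]
grip_width: 0.0365
grip_force: 0.0
```

>>> drive_tool --plan '[{"x": 0,"y": 0,"z": -0.02,"rx": 0,"ry": 0,"rz": 0,"jaw": 0.2},{"x": 0,"y": 0,"z": -0.06,"rx": 0,"ry": 0,"rz": 0,"jaw": 0.2},{"x": 0,"y": 0,"z": -0.1,"rx": 0,"ry": 0,"rz": 0,"jaw": 0.2},{"x": 0,"y": 0,"z": -0.15,"rx": 0,"ry": 0,"rz": 0,"jaw": 0.2},{"x": 0,"y": 0,"z": -0.2,"rx": 0,"ry": 0,"rz": 0,"jaw": 0.2},{"x": 0,"y": 0,"z": -0.25,"rx": 0,"ry": 0,"rz": 0,"jaw": 0.2},{"x": 0,"y": 0,"z": -0.25,"rx": 0,"ry": 0,"rz": 0,"jaw": 0.2},{"x": 0,"y": 0,"z": -0.25,"rx": 0,"ry": 0,"rz": 0,"jaw": 0.2}]'

```text
time_s: 11.05
tcp_pos: [0.6493, -0.0456, 0.2331]
eef_rot: [[0.133, 0.976, -0.172], [0.991, -0.132, 0.022], [-0.001, -0.173, -0.985]]
force: [-0.9, -0.0, 0.6]
grip_width: 0.0372
grip_force: 0.0
```

Run:
```python
from h import *
pan("5")
for n in ["side","top","wrist"]:
    p=snap(n)
    print(n,[(((np.array(a["point"])-SO)@SR).round(4),a["conf"]) for a in nets.landmark_of("dial_grip",p)][:2])
    t=cloud(p).reshape(-1,3);t=(t[np.isfinite(t).all(1)]-SO)@SR
    b=t[(t[:,1]<-.19)&(t[:,1]>-.245)&(t[:,2]>.06)&(t[:,2]<.13)&(abs(t[:,0]+.04)<.06)]
    if len(b)>5: print(len(b),np.percentile(b,[2,50,98],axis=0).round(3).tolist())
go(SO+SR@[-.064,-.21,.16],tool(SY,0))
im=cv2.imread("pics/side5.png")[100:310,160:370]; cv2.imwrite("pics/c5.png",cv2.resize(im,(600,600),interpolation=cv2.INTER_CUBIC))
```

```text
side [(0.08, np.float64(-0.004)), (0.12, np.float64(0.0039)), (0.16, np.float64(0.0122))] pan [array([-0.0038,  0.0003,  0.045 ])] [[-0.01, -0.055, 0.054], [0.021, 0.061, 0.181]]
top [(0.08, np.float64(-0.0032)), (0.12, np.float64(0.005)), (0.16, np.float64(0.0126))] pan [array([-0.1382,  0.3229,  0.0112])] [[-0.009, -0.058, 0.052], [0.022, -0.007, 0.181]]
side [(array([-0.0648, -0.2158,  0.1052]), 0.55)]
73 [[-0.072, -0.232, 0.104], [-0.067, -0.212, 0.113], [-0.026, -0.191, 0.117]]
top [(array([-0.0625, -0.2151,  0.1062]), 0.67), (array([ 0.0023, -0.0036,  0.0371]), 0.39)]
143 [[-0.07, -0.235, 0.097], [-0.063, -0.208, 0.112], [-0.006, -0.19, 0.116]]
wrist []
26 [[-0.05, -0.192, 0.095], [-0.036, -0.191, 0.103], [0.016, -0.19, 0.108]]
xyz [-0.7086 -0.2558  0.2907] r [-0.0563  0.0003 -0.0004]
```

View pics/c5.png

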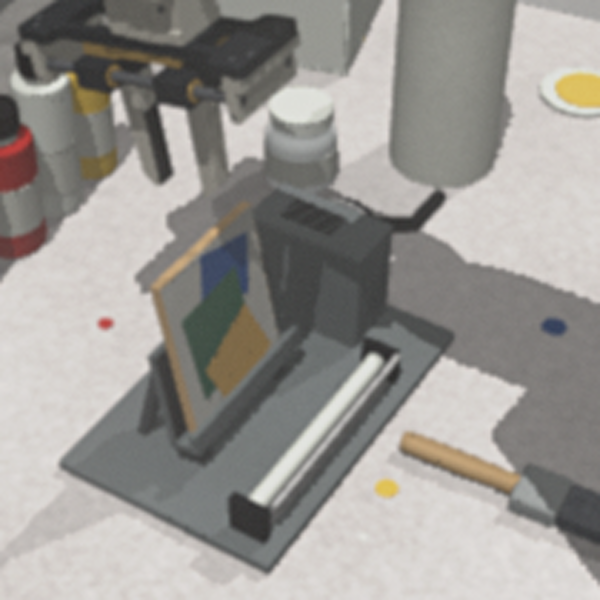

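The panel leans on the rest at about (220,330), free of the fingers, with its painted side toward the footlight at (320,430). Lean is about 0.2 rad and the lever is still up at (420,215). Now to above the dial grip with the jaw shut.

>>> drive_tool --plan '[{"x": -0.08,"y": 0,"z": -0.02,"rx": -0.005,"ry": 0,"rz": 0,"jaw": 1},{"x": -0.17,"y": -0.03,"z": 0,"rx": -0.01,"ry": 0,"rz": 0,"jaw": 1},{"x": -0.27,"y": -0.06,"z": 0,"rx": -0.02,"ry": 0,"rz": 0,"jaw": 1},{"x": -0.37,"y": -0.1,"z": 0,"rx": -0.03,"ry": 0,"rz": 0,"jaw": 1},{"x": -0.47,"y": -0.14,"z": 0,"rx": -0.04,"ry": 0,"rz": 0,"jaw": 1},{"x": -0.57,"y": -0.2,"z": 0.03,"rx": -0.05,"ry": 0,"rz": 0,"jaw": 1},{"x": -0.66,"y": -0.24,"z": 0.08,"rx": -0.056,"ry": 0,"rz": 0,"jaw": 1},{"x": -0.71,"y": -0.256,"z": 0.15,"rx": -0.056,"ry": 0,"rz": 0,"jaw": 1}]'

```text
time_s: 12.32
tcp_pos: [0.5362, -0.2487, 0.2039]
eef_rot: [[0.135, 0.991, 0.004], [0.991, -0.135, -0.005], [-0.005, 0.004, -1.0]]
force: [0.2, -0.8, -0.5]
grip_width: 0.0006
grip_force: 0.0
```

Run:
```python
from h import *
for n in ["side","top"]:
    p=snap(n)
    print(n,[(((np.array(a["point"])-SO)@SR).round(4),a["conf"]) for a in nets.landmark_of("dial_grip",p)][:1])
s=sensors.sense(); print(((np.array(s["tcp_pos"])-SO)@SR).round(4),s["force"],s["grip_width"])
for z in (.13,.05): go(SO+SR@[-.064,-.212,z],tool(SY,0))
```

```text
side [(array([-0.063 , -0.2134,  0.0977]), 0.44)]
top [(array([-0.0656, -0.2125,  0.1082]), 0.52)]
[-0.0567 -0.2104  0.2018] [ 0.97818456 -0.3172743  -0.57298531] 0.00041858290113607464
xyz [-0.0052 -0.0241  0.2392] r [-0.0003  0.0001 -0.0008]
xyz [-0.0051 -0.0238  0.5059] r [-0.0003  0.0001 -0.0008]
```

>>> drive_tool --plan '[{"x": -0.002,"y": -0.01,"z": 0.05,"rx": 0,"ry": 0,"rz": 0,"jaw": 1},{"x": -0.005,"y": -0.022,"z": 0.1,"rx": 0,"ry": 0,"rz": 0,"jaw": 1},{"x": -0.005,"y": -0.022,"z": 0.15,"rx": 0,"ry": 0,"rz": 0,"jaw": 1},{"x": -0.005,"y": -0.022,"z": 0.2,"rx": 0,"ry": 0,"rz": 0,"jaw": 1},{"x": -0.005,"y": -0.022,"z": 0.24,"rx": 0,"ry": 0,"rz": 0,"jaw": 1},{"x": -0.005,"y": -0.022,"z": 0.24,"rx": 0,"ry": 0,"rz": 0,"jaw": 1},{"x": -0.005,"y": -0.022,"z": 0.24,"rx": 0,"ry": 0,"rz": 0,"jaw": 1},{"x": -0.005,"y": -0.022,"z": 0.24,"rx": 0,"ry": 0,"rz": 0,"jaw": 1}]'

```text
time_s: 13.18
tcp_pos: [0.5322, -0.246, 0.131]
eef_rot: [[0.132, 0.991, 0.001], [0.991, -0.132, -0.002], [-0.002, 0.001, -1.0]]
force: [-0.2, 0.5, -0.3]
grip_width: 0.0007
grip_force: 0.0
```

>>> drive_tool --plan '[{"x": 0,"y": 0,"z": 0.02,"rx": 0,"ry": 0,"rz": 0,"jaw": 1},{"x": 0,"y": 0,"z": 0.04,"rx": 0,"ry": 0,"rz": 0,"jaw": 1},{"x": 0,"y": 0,"z": 0.06,"rx": 0,"ry": 0,"rz": 0,"jaw": 1},{"x": 0,"y": 0,"z": 0.08,"rx": 0,"ry": 0,"rz": 0,"jaw": 1},{"x": 0,"y": 0,"z": 0.1,"rx": 0,"ry": 0,"rz": 0,"jaw": 1},{"x": 0,"y": 0,"z": 0.11,"rx": 0,"ry": 0,"rz": 0,"jaw": 1},{"x": 0,"y": 0,"z": 0.11,"rx": 0,"ry": 0,"rz": 0,"jaw": 1},{"x": 0,"y": 0,"z": 0.11,"rx": 0,"ry": 0,"rz": 0,"jaw": 1}]'

```text
time_s: 13.85
tcp_pos: [0.5305, -0.2463, 0.0963]
eef_rot: [[0.134, 0.991, -0.001], [0.991, -0.134, -0.001], [-0.001, -0.001, -1.0]]
force: [0.1, -0.1, -0.6]
grip_width: 0.0003
grip_force: 0.0
```

Run:
```python
from h import *
s=sensors.sense(); print(((np.array(s["tcp_pos"])-SO)@SR).round(4),s["force"],s["grip_width"])
go(SO+SR@[-.064,-.212,.047],tool(SY,0))
```

```text
[-0.0635 -0.212   0.0963] [ 0.05098491 -0.06377406 -0.61876087] 0.0003027647207397258
xyz [ 0.0002 -0.0016  0.1645] r [-0.0003  0.0003 -0.0005]
```

No force where contact was expected, so I'll look.

Run:
```python
from h import *
for n in ["side","top"]:
    p=snap(n,n+"6")
    t=cloud(p).reshape(-1,3);t=(t[np.isfinite(t).all(1)]-SO)@SR
    b=t[(t[:,1]<-.18)&(t[:,1]>-.245)&(t[:,2]>.02)&(t[:,2]<.13)&(abs(t[:,0]+.05)<.06)]
    if len(b)>5: print(len(b),np.percentile(b,[2,50,98],axis=0).round(3).tolist())
    print([(((np.array(a["point"])-SO)@SR).round(4),a["conf"]) for a in nets.landmark_of("dial_grip",p)][:1])
a=cv2.imread("pics/side6.png")[110:260,230:380];b=cv2.imread("pics/top6.png")[130:280,280:430]
cv2.imwrite("pics/c6.png",cv2.resize(np.hstack([a,b]),(800,400),interpolation=cv2.INTER_CUBIC))
```

```text
260 [[-0.08, -0.226, 0.085], [-0.067, -0.201, 0.103], [-0.008, -0.182, 0.128]]
[(array([-0.0668, -0.2139,  0.0788]), 0.63)]
23 [[-0.076, -0.197, 0.09], [-0.068, -0.188, 0.094], [-0.019, -0.182, 0.099]]
[(array([-0.0683, -0.2122,  0.0865]), 0.61)]
```

View pics/c6.png

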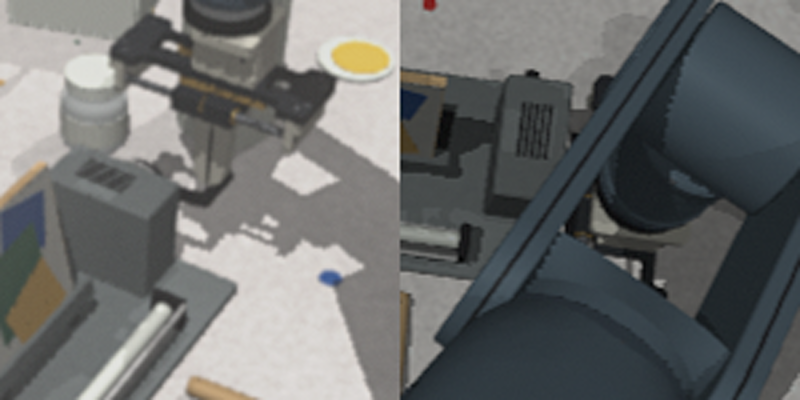

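The fingertips (215,185 in the left crop) sit on the bar, which has moved down to z≈0.085, the first click. Continuing the press.

>>> drive_tool --plan '[{"x": 0,"y": 0,"z": 0.025,"rx": 0,"ry": 0,"rz": 0,"jaw": 1},{"x": 0,"y": 0,"z": 0.05,"rx": 0,"ry": 0,"rz": 0,"jaw": 1},{"x": 0,"y": 0,"z": 0.075,"rx": 0,"ry": 0,"rz": 0,"jaw": 1},{"x": 0,"y": 0,"z": 0.1,"rx": 0,"ry": 0,"rz": 0,"jaw": 1},{"x": 0,"y": 0,"z": 0.125,"rx": 0,"ry": 0,"rz": 0,"jaw": 1},{"x": 0,"y": 0,"z": 0.15,"rx": 0,"ry": 0,"rz": 0,"jaw": 1},{"x": 0,"y": 0,"z": 0.165,"rx": 0,"ry": 0,"rz": 0,"jaw": 1},{"x": 0,"y": 0,"z": 0.165,"rx": 0,"ry": 0,"rz": 0,"jaw": 1}]'

```text
time_s: 14.72
tcp_pos: [0.5369, -0.248, 0.0501]
eef_rot: [[0.134, 0.991, 0.012], [0.991, -0.134, -0.006], [-0.004, 0.013, -1.0]]
force: [8.7, 2.3, 11.5]
grip_width: 0.0005
grip_force: 5.6
```

```bash
cat > q.py <<'E'
from h import *
s=sensors.sense(); print(s["time_s"],((np.array(s["tcp_pos"])-SO)@SR).round(4),s["force"],s["tau"])
for n in ["side","top"]:
    p=snap(n,n+"7"); print([(((np.array(a["point"])-SO)@SR).round(4),a["conf"]) for a in nets.landmark_of("dial_grip",p)][:1])
go(SO+SR@[-.064,-.212,.047],tool(SY,0))
E
python3 q.py
```

```text
14.7167 [-0.0569 -0.2129  0.0501] [ 8.65165962  2.33631487 11.52519482] [-2.72016831e+00 -4.30969906e+01 -1.56249011e+01 -1.73056260e+00
  2.00570583e+00 -7.27534440e-03]
[(array([-0.0533, -0.2122,  0.0391]), 0.68)]
[]
xyz [ 0.0035 -0.0224  0.0112] r [ 0.0038  0.0015 -0.0005]
```

>>> drive_tool --plan '[{"x": 0,"y": 0.003,"z": 0.003,"rx": 0,"ry": 0,"rz": 0,"jaw": 1},{"x": 0,"y": 0.006,"z": 0.006,"rx": 0,"ry": 0,"rz": 0,"jaw": 1},{"x": 0,"y": 0.009,"z": 0.008,"rx": 0,"ry": 0,"rz": 0,"jaw": 1},{"x": 0,"y": 0.012,"z": 0.01,"rx": 0,"ry": 0,"rz": 0,"jaw": 1},{"x": 0,"y": 0.012,"z": 0.01,"rx": 0,"ry": 0,"rz": 0,"jaw": 1},{"x": 0,"y": 0.012,"z": 0.01,"rx": 0,"ry": 0,"rz": 0,"jaw": 1},{"x": 0,"y": 0.012,"z": 0.01,"rx": 0,"ry": 0,"rz": 0,"jaw": 1},{"x": 0,"y": 0.012,"z": 0.01,"rx": 0,"ry": 0,"rz": 0,"jaw": 1}]'

```text
time_s: 15.58
tcp_pos: [0.5384, -0.2484, 0.0473]
eef_rot: [[0.134, 0.991, 0.008], [0.991, -0.134, -0.005], [-0.004, 0.009, -1.0]]
force: [4.3, 1.1, 14.7]
grip_width: 0.0002
grip_force: 7.0
```

```bash
python3 q.py; python3 -c "
from h import *
a=cv2.imread('pics/side7.png')[110:260,230:380];b=cv2.imread('pics/top7.png')[130:280,280:430]
cv2.imwrite('pics/c7.png',cv2.resize(np.hstack([a,b]),(800,400),interpolation=cv2.INTER_CUBIC))"
```

```text
15.5833 [-0.0554 -0.2131  0.0473] [ 4.26549176  1.10348961 14.73380132] [-1.83841333e+00 -4.26655447e+01 -1.70779610e+01 -1.05968289e+00
  8.31463169e-01 -3.96607735e-03]
[(array([-0.0552, -0.2157,  0.0374]), 0.44)]
[]
xyz [ 0.0035 -0.0286  0.0009] r [ 0.0028  0.0014 -0.0004]
```

View pics/c7.png

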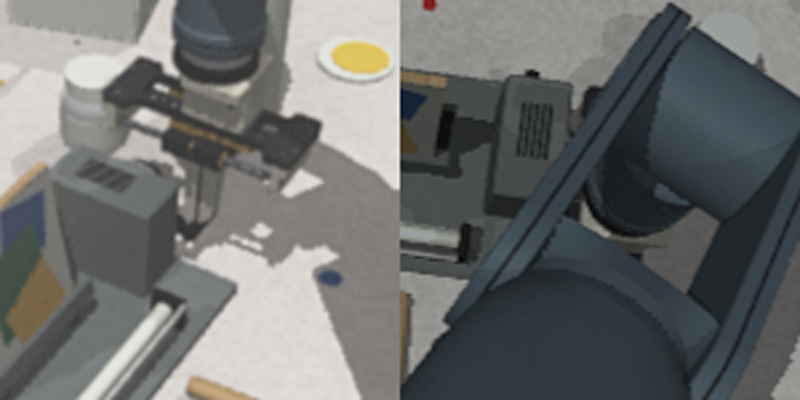

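The fingers hold the bar fully down at (195,235 in the left crop), with about 15 N on it. I'll check that the panel is unchanged and compare the lamp tube's brightness.

>>> drive_tool --plan '[{"x": 0,"y": 0,"z": 0,"rx": 0,"ry": 0,"rz": 0,"jaw": 1},{"x": 0,"y": 0,"z": 0,"rx": 0,"ry": 0,"rz": 0,"jaw": 1},{"x": 0,"y": 0,"z": 0,"rx": 0,"ry": 0,"rz": 0,"jaw": 1},{"x": 0,"y": 0,"z": 0,"rx": 0,"ry": 0,"rz": 0,"jaw": 1},{"x": 0,"y": 0,"z": 0,"rx": 0,"ry": 0,"rz": 0,"jaw": 1},{"x": 0,"y": 0,"z": 0,"rx": 0,"ry": 0,"rz": 0,"jaw": 1},{"x": 0,"y": 0,"z": 0,"rx": 0,"ry": 0,"rz": 0,"jaw": 1},{"x": 0,"y": 0,"z": 0,"rx": 0,"ry": 0,"rz": 0,"jaw": 1}]'

```text
time_s: 16.45
tcp_pos: [0.5384, -0.2484, 0.0473]
eef_rot: [[0.134, 0.991, 0.008], [0.991, -0.134, -0.005], [-0.004, 0.009, -1.0]]
force: [3.5, 1.1, 13.5]
grip_width: 0.0005
grip_force: 7.0
```

Run:
```python
from h import *
pan("8")
for f in ("5","6","7","8"):
    a=cv2.imread(f"pics/side{f}.png",0)
    if a is not None: print(f,a[225:280,245:300].max(),np.percentile(a[225:280,245:300],95))
s=sensors.sense(); print(s["tcp_pos"],s["force"])
```

```text
side [(0.08, np.float64(-0.0041)), (0.12, np.float64(0.004)), (0.16, np.float64(0.0122))] pan [array([-0.0058, -0.0002,  0.0424])] [[-0.01, -0.054, 0.054], [0.02, 0.061, 0.181]]
top [(0.08, np.float64(-0.0033)), (0.12, np.float64(0.0048)), (0.16, np.float64(0.013))] pan [array([-0.0065,  0.0005,  0.0429])] [[-0.009, -0.057, 0.052], [0.023, 0.056, 0.181]]
5 229 222.0
6 229 216.0
7 232 224.0
8 232 224.0
[ 0.53838714 -0.2483424   0.04733583] [ 3.23634167  1.24109179 14.38237615]
```

The hold is steady at about 14 N, more than the 11 N the third click can ask for. Bar height puts the dial at about 1.09 rad, and the panel has not moved. Handing in.

```bash
python3 -c "
from h import *
print(order.job_done())"
```

```text
the job is handed in; nothing more can be done
None
```

I handed the job in with the tallest panel leaning on the rest, painted side to the footlight, and the fingers still holding the dial down at about 14 N. I put the dial at about 1.09 rad from the bar height; the images did not show clearly whether the lamp was lit, and the hand-in returned no verdict.

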